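Mount the scanner test phantom and torque its clamp to the click

ROBOT

A 7-joint arm with a two-finger parallel gripper is mounted at the origin on the work surface. World frame = base frame: x ahead of the robot, y to its left, z up, the work surface at z = 0. Lengths are in mm, angles in rad, forces in N, time in s.
With the tool pointing down it reaches from about 400 to 850 mm from the base axis. Payload 4.5 kg.
Tool frame: the origin (TCP) lies at the very end of the fingers, on their centre line; the grasp point (between the pads) lies 19 mm behind it; y points along the fingers, x is the direction in which the jaws open and shut, and the axes are right-handed (so a half turn about y gives the same grasp; the last joint's range is limited). The gripper opens to 85 mm and grips with 20 to 120 N. Pads are 22 mm wide; open, the fingers measure 114 mm over their backs; the gripper's body (76 mm by 85 mm) begins 54 mm behind the grasp point. The pads swing forward as they close: fully open they stand 13 mm farther back than shut.
Start: joints at [1.374, 0.689, -0.195, 1.565, 0.157, 0.902, -0.215], TCP at [143.001, -608.445, 231.317] pointing down, gripper open.
Joint ranges: [-3.01, 3.01], [-0.46, 2.08], [-1.47, 1.51], [0.13, 2.56], [-1, 4.14], [0.04, 2.09], [-2.66, 2.66]. Speed limits (rad/s): [2.57, 2.57, 3.14, 3.14, 3.14, 3.14, 3.14].

INTERFACE

Orientations are given as a 3x3 rotation matrix whose columns are the frame's x, y, z axes.
In Python, from bench import observe, grab_frame, job_done gives the robot as it stands. The module is installed in compiled form; this text tells all that it offers.
- The arm moves only by the shell command python3 -m creep 'ROWS' [FORCE]. ROWS is JSON, a list of rows, each a list of 7 numbers: the opening in per cent of the stroke, from 0 (shut) to 100 (fully open), then the shift along the tool's x, y, z in m, then the turn, a rotation vector about the tool's x, y, z in rad. A call has exactly 8 rows; each row is the pose to reach, as a shift and turn from the pose commanded when the call began, along the tool's axes at that moment; what a row does not reach only later rows make up. A row lasts 1/12 s, in which the tool goes at most 41.7 mm and 7.16 degrees, less where a joint would pass 70% of its speed; a pose out of reach is approached as far as the arm can. A call with a gripper value outside its range is refused whole. The fingers move at their own pace and stop on an object; FORCE is the grip in N (left out, the last holds). Time passes only in rows, so rows that repeat a pose let the fingers close, or fill a call up. It gives the time, the measured TCP pose, the force and the opening at its end, in the units of the state.
- observe(): the state, without advancing time (a new reading comes with each control period).
- grab_frame(name): name is "scene" or "side" or "wrist"; returns a dict with "frame" (384x512x3 uint8, blue, green, red), "z_map" (384x512 float32, mm along the optical axis (not along the pixel's ray), 0 where there is no reading), "fovy" (degrees; the focal length in pixels is half the picture's height over the tangent of half this angle, whatever the lens; pixels are square), "cx", "cy" (the principal point, pixels), "R" (3x3) and "t" (3): a world point X has camera coordinates R X + t; the wrist camera has in their place "tool_from_camera" (4x4, takes a point from camera to tool coordinates, whose origin is the TCP and whose axes are the tool frame's). Camera axes: x right, y down, z forward; pixel columns grow to the right and rows downward; lengths in mm; the calibration is good to about 2 mm. A picture is of the moment at which its call begins: read the wrist's pose just before it.
- job_done(): hands the job in, once; it reports no verdict.
The state is a dict: "time": time; "qpos": joint angles; "joint_velocities": joint speeds; "effort": joint torques, N m; "tcp_pos": TCP position; "orientation": TCP orientation; "force": force on the tool from outside, world axes, zero at the start; "torque": the same for the moment, N m; "gripper_width": finger opening in mm.
Only numpy, scipy, OpenCV 4.12 (cv2) and the standard library are available. Lean on these libraries where they do the work, as an engineer would, in place of code of your own. Each camera call takes 0.05 s, during which the arm holds its last target.

TASK

Take the orange test phantom out of its grey cradle and gently seat its spigot fully home in the clamp stand. Then tighten the clamp by turning the click wrench on the bolt clockwise (seen from above) until the wrench breaks away, stop at once before its joint is forced towards its end stop, and let go of it with the clamp left tight. Leave the other things on the desk where they are.

Things in the scene. Friction and masses are not known exactly. Their poses are not given: they have to be found in the camera images.
- phantom_mid (a point): Loose test phantom: upright orange cylinder with two white bands and a black cross on top, 50 mm across, 70 mm tall, 0.25 to 0.5 kg, with a chamfered steel spigot 24 mm across and 25 mm long under its centre. This point: on its axis, half-way up the orange body, 35 mm above the shoulder, 60 mm above the spigot's foot. z up. Grip it across the body in any direction.
- cradle: Grey upright ring, 72 mm across and 32 mm high, fixed to the desk, in which the phantom stands at the start with its shoulder on the rim and its spigot hanging in the 36 mm bore. Origin: centre of its underside, on the desk.
- stand: Aluminium clamp block fixed to the desk, 90 mm (its x) by 160 mm (its y) by 45 mm high, on a dark foot plate 120 by 200 mm, 8 mm thick. Origin: centre of its underside, on the desk. The socket hole is at y +40 mm, the clamp bolt (upright axis) at y -40 mm.
- socket (a point): Centre of the mouth of the socket hole, in the block's top face, 45 mm above the desk. Hole 27 mm across with a 2 mm chamfer, 32 mm deep. The phantom is home when its shoulder rests on the top face (phantom_mid then 35 mm above this point).
- jaw_mid (a point): Middle of the top of the small blue clamp jaw (36 by 14 by 14 mm) on the block, between bolt and hole. It creeps along the stand's +y by 4 mm per radian of bolt turn: at stand y 3.5 mm when wholly slack, about 7 mm when tight. How far the clamp is already turned differs from start to start.
- wrench_head (a point): Breakaway joint of the wrench, in its steel head, 15 mm from the upright bolt axis, 73 mm above the desk. x points outward from the bolt along the unbroken handle, z up. The head (38 mm across, top 83 mm above the desk) stays on the bolt. Clockwise from above tightens; moving it takes 8 to 11 N at mid-grip at first, growing until the click, 0.4 to 1 rad on. The bolt stays where it is let go.
- catch (a point): Red mark on the steel neck, 40 mm out from the breakaway joint; within 1 mm of wrench_head's x axis while unbroken. At 1.8 N m (about 13 N at mid-grip) the joint gives: handle and mark swing clockwise off the head's line (to its -y), the force falling steadily to 2/3 at 3.2 mm (counts as the click) and 1/4 at 8.7 mm (too far); end stop at 10 mm (0.25 rad). Let go, it springs back straight.
- grip_mid (a point): Middle of the wrench's black hand grip, a level round bar 24 mm across and 108 mm long, 155 mm from the bolt axis, its axis 73 mm above the desk (free space below it). x points outward along the handle, z up. It can be pushed from the side, straddled or pinched from above.
- tumbler: Bystander: beige lidded beaker, 64 mm across, 160 mm tall. Origin: centre of its underside.
- keyboard: Bystander: black keyboard, 150 by 410 mm, 22 mm high. Origin: centre of its underside.
- mouse: Bystander: black mouse, 105 by 60 by 30 mm. Origin: centre of its underside.
- control_pad: Bystander: round grey control pad with coloured buttons, 170 mm across, 33 mm high. Origin: centre of its underside.
- mug: Bystander: white mug, 80 mm across, 95 mm tall. Origin: centre of its underside.
- spanner: Bystander: plain steel spanner, 170 mm long, lying on the desk; not needed.
- spare_phantom: Bystander: white cylinder with a green band, 60 mm across, 90 mm tall, no spigot; not needed. Origin: centre of its underside.
Not all that is in view belongs to the job. What is meant by the part that bears phantom_mid is not yellow, and is the smaller of those in its own colour.

How it is judged:
By the outcome, as a careful person would: the job done as asked, in the order asked, and still so for the second after the job is handed in, with the robot touching nothing.
It also fails if it takes over 72 s, if anything falls off the work surface, if the arm or the gripper's body presses on something with over 40 N, if the wrist force passes 120 N, or if a joint passes its speed limit or range.

## Working session

There is one attempt and no reset: what is moved stays moved. The work goes in short steps, Python scripts to look and compute and a shell command to move; the robot and the scene stay as the last step left them, time stands still between calls to the robot, and variables do not carry over. Pictures are saved under pics/ and viewed, and the job is handed in when it is done.

```bash
ls; mkdir -p pics; python3 - <<'E'
from bench import observe, grab_frame
import cv2,pickle
print(observe())
for n in ["scene","side","wrist"]:
    f=grab_frame(n); cv2.imwrite(f"pics/{n}0.png",f["frame"]); pickle.dump(f,open(f"{n}0.pkl","wb"))
    print(n,{k:v for k,v in f.items() if k not in("frame","z_map")})
E
```

```text
pics
{'time': 0.0, 'qpos': array([ 1.37381025,  0.69000936, -0.19449704,  1.56637693,  0.1573224 ,
        0.90248482, -0.21506948]), 'joint_velocities': array([ 0.000858  ,  0.00107226,  0.00139282, -0.00179079, -0.00249233,
       -0.00096928,  0.00112918]), 'effort': array([ 4.28531566e-04, -5.39611495e+01, -1.26658134e+00, -1.58542550e+01,
        9.05180583e-03,  9.46260814e-03, -9.07564242e-06]), 'tcp_pos': array([ 142.74821029, -607.79873464,  230.45901648]), 'orientation': array([[ 2.28858888e-01, -5.87300215e-04,  9.73459431e-01],
       [-9.73457796e-01,  1.79142885e-03,  2.28859584e-01],
       [-1.87829259e-03, -9.99998223e-01, -1.61727559e-04]]), 'force': array([-0.19147074, -0.43714326, -0.67473716]), 'torque': array([-0.03388443, -0.02263701,  0.00243865]), 'gripper_width': 85.44778304201856}
scene {'fovy': 57.8117488839706, 'cx': 260.7810515731257, 'cy': 188.39424255206276, 'R': array([[-0.01793664,  0.99983469, -0.00297799],
       [ 0.85445703,  0.01378178, -0.51933924],
       [-0.51921235, -0.01185977, -0.85456298]]), 't': array([ -16.80826992, -428.69659783, 1636.80886508])}
side {'fovy': 48.4126873310587, 'cx': 257.8604544591893, 'cy': 188.00988484363833, 'R': array([[ 9.99431364e-01, -3.37128843e-02, -6.24314949e-04],
       [-2.56509724e-02, -7.48154548e-01, -6.63028507e-01],
       [ 2.18855193e-02,  6.62667499e-01, -7.48593888e-01]]), 't': array([-517.2418242 ,   75.45444812, 1593.85872966])}
wrist {'fovy': 58.23990245158206, 'cx': 253.4716526510172, 'cy': 192.3850175238177, 'tool_from_camera': array([[ 9.99999789e-01, -5.53008021e-04, -3.40233962e-04,
         4.98471962e-01],
       [ 1.60014510e-04, -2.97946689e-01,  9.54582498e-01,
        -1.42457726e+02],
       [-6.29263360e-04, -9.54582351e-01, -2.97946538e-01,
         7.55253821e+01],
       [ 0.00000000e+00,  0.00000000e+00,  0.00000000e+00,
         1.00000000e+00]])}
```

View pics/scene0.png

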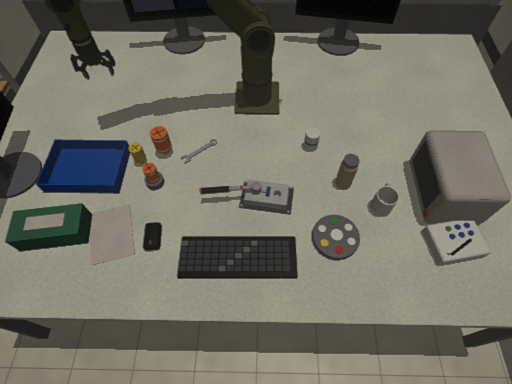

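View pics/side0.png

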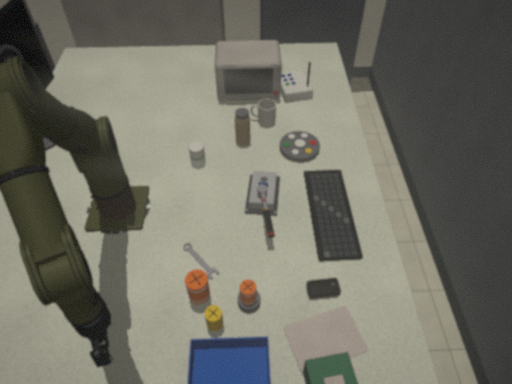

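View pics/wrist0.png

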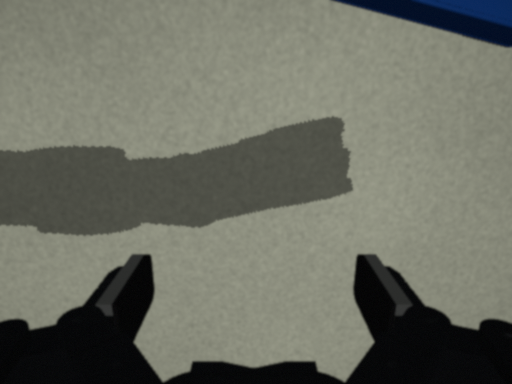

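```bash
cat > h.py <<'E'
import numpy as np,cv2,pickle
from bench import observe, grab_frame
def load(n): return pickle.load(open(n+".pkl","rb"))
def cam(f,st=None):
    fo=f["frame"].shape[0]/2/np.tan(np.radians(f["fovy"])/2)
    K=np.array([[fo,0,f["cx"]],[0,fo,f["cy"]],[0,0,1]])
    if "R" in f: return K,np.array(f["R"]),np.array(f["t"])
    T=np.eye(4);T[:3,:3]=st["orientation"];T[:3,3]=st["tcp_pos"]
    C=np.linalg.inv(T@f["tool_from_camera"]); return K,C[:3,:3],C[:3,3]
def ray(c,u,v):
    K,R,t=c; d=R.T@np.linalg.solve(K,[u,v,1.]); return -R.T@t,d/np.linalg.norm(d)
def onz(c,u,v,z):
    o,d=ray(c,u,v); return o+d*(z-o[2])/d[2]
def tri(c1,p1,c2,p2):
    o1,d1=ray(c1,*p1);o2,d2=ray(c2,*p2)
    s=np.linalg.lstsq(np.c_[d1,-d2],o2-o1,rcond=None)[0]
    a=o1+d1*s[0];b=o2+d2*s[1]; return (a+b)/2,np.linalg.norm(a-b)
def proj(c,X):
    K,R,t=c; p=K@(R@np.asarray(X,float)+t); return p[:2]/p[2]
def cloud(f,c):
    K,R,t=c; z=f["z_map"]; v,u=np.mgrid[:z.shape[0],:z.shape[1]]
    P=np.stack([u,v,np.ones_like(u)],-1)@np.linalg.inv(K).T*z[...,None]
    return (P-t)@R
def tool(st,v): return np.array(st["orientation"]).T@np.asarray(v)
def snap(n,tag):
    st=observe(); f=grab_frame(n); f["st"]=st
    pickle.dump(f,open(tag+".pkl","wb")); cv2.imwrite(f"pics/{tag}.png",f["frame"]); return f,st
E
python3 - <<'E'
from h import *
f=load("scene0");g=load("side0")
a=cv2.resize(f["frame"][120:220,100:300],None,fx=4,fy=4,interpolation=2)
b=cv2.resize(g["frame"][165:345,165:315],None,fx=3,fy=3,interpolation=2)
cv2.imwrite("pics/crA.png",a);cv2.imwrite("pics/crB.png",b)
E
```

```text
(no output)
```

View pics/crA.png

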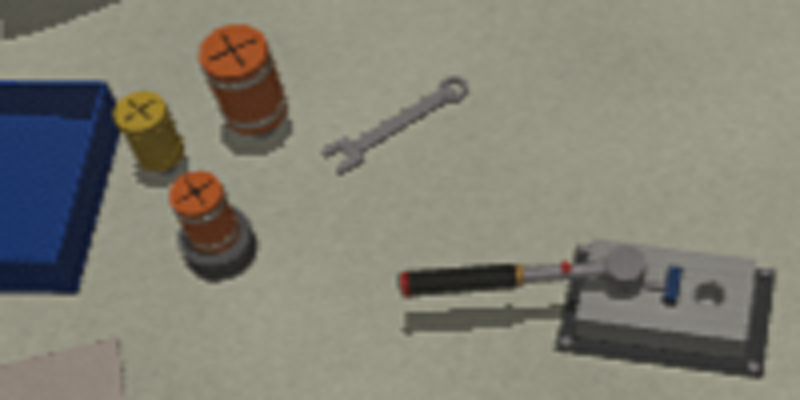

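View pics/crB.png

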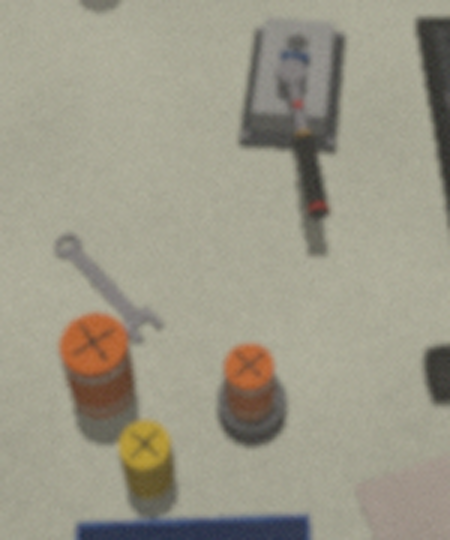

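Candidates: large orange (scene 158,132; side 197,280), yellow (scene 135,147; side 213,313) and small orange standing in the grey ring (scene 149,168; side 248,288). The small orange one fits: not yellow, the smaller of the orange ones, in the cradle with two white bands and a cross. The crop confirms it. The stand has the jaw at scene (268,191), hole (277,193), wrench head (256,187), red mark (241,187), grip to (200,191).

```bash
python3 - <<'E'
from h import *
f=load("scene0");g=load("side0");cf,cg=cam(f),cam(g)
def blob(fr,lo,hi,box):
    h=cv2.cvtColor(fr["frame"],cv2.COLOR_BGR2HSV); m=cv2.inRange(h,lo,hi)
    x0,y0,x1,y1=box; k=np.zeros_like(m);k[y0:y1,x0:x1]=m[y0:y1,x0:x1]
    n,l,s,c=cv2.connectedComponentsWithStats(k)
    i=1+np.argmax(s[1:,4]); return c[i],s[i],(l==i)
o=((5,150,175),(18,255,255))
for name,bf,bg in [("small",(138,158,165,185),(235,270,262,300)),("large",(145,120,178,150),(180,265,215,300))]:
    a=blob(f,*o,bf);b=blob(g,*o,bg); P,e=tri(cf,a[0],cg,b[0])
    print(name,a[0],a[1],b[0],b[1],P,e)
    for fr,c,mm in((f,cf,a[2]),(g,cg,b[2])):
        C=cloud(fr,c)[mm]; print(np.median(C,0))
red=((0,120,60),(6,255,255))
for fr,c,box in((f,cf,(235,180,250,192)),(g,cg,(255,190,272,210)),(f,cf,(195,185,206,196)),(g,cg,(262,228,278,240))):
    m,s,k=blob(fr,*red,box); print("red",m,s,np.median(cloud(fr,c)[k],0))
bl=((105,120,60),(125,255,255))
for fr,c,box in((f,cf,(262,183,276,198)),(g,cg,(255,178,275,195))):
    m,s,k=blob(fr,*bl,box); print("blue",m,s,np.median(cloud(fr,c)[k],0))
E
```

```text
Traceback (most recent call last):
ValueError: attempt to get argmax of an empty sequence
```

```bash
python3 - <<'E'
from h import *
f=load("scene0");g=load("side0");cf,cg=cam(f),cam(g)
for fr,pts in((f,[(149,168),(151,178),(241,187),(202,191),(268,191)]),(g,[(248,287),(250,300),(263,199),(270,234),(262,184)])):
    h=cv2.cvtColor(fr["frame"],cv2.COLOR_BGR2HSV)
    for u,v in pts: print(u,v,h[v-1:v+2,u-1:u+2].reshape(-1,3).tolist())
E
```

```text
149 168 [[11, 132, 60], [11, 160, 70], [11, 185, 113], [9, 149, 72], [11, 160, 70], [11, 191, 140], [11, 190, 157], [10, 183, 114], [11, 189, 135]]
151 178 [[11, 174, 82], [10, 172, 83], [10, 172, 83], [11, 179, 80], [10, 171, 82], [11, 168, 82], [9, 164, 84], [10, 174, 82], [11, 177, 82]]
241 187 [[2, 111, 119], [2, 187, 132], [2, 110, 118], [1, 91, 121], [2, 172, 120], [1, 105, 119], [0, 33, 94], [3, 68, 86], [0, 25, 91]]
202 191 [[1, 171, 112], [5, 110, 58], [45, 27, 38], [2, 174, 101], [5, 109, 54], [42, 35, 36], [2, 178, 96], [3, 134, 55], [30, 34, 30]]
268 191 [[108, 126, 79], [108, 147, 80], [108, 108, 78], [108, 132, 81], [107, 146, 82], [109, 95, 75], [108, 138, 83], [108, 141, 83], [106, 74, 76]]
248 287 [[11, 141, 128], [10, 134, 129], [11, 153, 140], [11, 147, 134], [10, 141, 137], [11, 152, 148], [11, 165, 159], [12, 165, 159], [10, 154, 151]]
250 300 [[10, 130, 108], [10, 129, 107], [11, 136, 107], [9, 124, 107], [13, 135, 108], [10, 118, 108], [11, 126, 105], [12, 131, 105], [12, 118, 106]]
263 199 [[5, 42, 115], [1, 64, 132], [3, 76, 134], [6, 63, 114], [3, 93, 132], [2, 110, 142], [3, 55, 111], [2, 88, 125], [1, 96, 133]]
270 234 [[3, 128, 112], [3, 131, 119], [1, 132, 120], [3, 119, 107], [3, 125, 104], [4, 121, 99], [3, 86, 80], [7, 78, 72], [11, 58, 70]]
262 184 [[109, 56, 113], [107, 50, 108], [110, 65, 106], [112, 24, 117], [114, 23, 113], [109, 26, 107], [170, 6, 123], [150, 4, 122], [150, 6, 119]]
```

```bash
python3 - <<'E'
from h import *
f=load("scene0");g=load("side0");cf,cg=cam(f),cam(g)
def blob(fr,lo,hi,box,close=0):
    h=cv2.cvtColor(fr["frame"],cv2.COLOR_BGR2HSV); m=cv2.inRange(h,lo,hi)
    x0,y0,x1,y1=box; k=np.zeros_like(m);k[y0:y1,x0:x1]=m[y0:y1,x0:x1]
    if close: 
        pts=np.argwhere(k)[:,::-1]; hu=cv2.convexHull(pts.astype(np.int32)); k[:]=0; cv2.fillConvexPoly(k,hu,255)
    n,l,s,c=cv2.connectedComponentsWithStats(k)
    i=1+np.argmax(s[1:,4]); return c[i],s[i],(l==i)
a=blob(f,(5,120,110),(18,255,255),(138,160,165,175),1)
b=blob(g,(5,100,125),(18,255,255),(235,272,262,298),1)
P,e=tri(cf,a[0],cg,b[0]); print("small",a[0],a[1],b[0],b[1],P,e)
for fr,c,mm in((f,cf,a[2]),(g,cg,b[2])): print(np.median(cloud(fr,c)[mm],0), onz(c,*(a if fr is f else b)[0],102))
R={}
for nm,lo,hi,B in(("mark",(0,70,60),(7,255,255),((235,180,250,192),(255,192,272,208))),
  ("end",(0,70,60),(7,255,255),((195,185,206,196),(262,226,278,242))),("jaw",(100,60,50),(125,255,255),((262,183,276,198),(255,174,275,195)))):
    q=[]
    for fr,c,box in((f,cf,B[0]),(g,cg,B[1])):
        m,s,k=blob(fr,lo,hi,box); print(nm,m,s,np.median(cloud(fr,c)[k],0)); q.append(m)
    print(nm,tri(cf,q[0],cg,q[1]))
# block top and hole by depth
for fr,c,box in((f,cf,(235,170,300,220)),(g,cg,(240,165,290,225))):
    C=cloud(fr,c); x0,y0,x1,y1=box; S=C[y0:y1,x0:x1].reshape(-1,3)
    t=S[(S[:,2]>38)&(S[:,2]<52)]; print(len(t),np.median(t,0)); 
    hd=S[(S[:,2]>76)&(S[:,2]<92)]; print("head",len(hd),hd.mean(0))
    print(cv2.minAreaRect(t[:,:2].astype(np.float32)))
E
```

```text
small [148.23931624 167.72649573] [142 163  14  11 117] [247.63507109 287.07109005] [240 280  16  15 211] [ 475.31525286 -397.37470028   98.85674638] 3.7176915790622798
[ 478.87064704 -397.2244119   101.09648537] [ 479.30327406 -396.88268852  102.        ]
[ 474.67881062 -397.68073031  101.88702709] [ 473.896149   -397.74651674  102.        ]
mark [241.         186.28571429] [240 185   3   3   7] [542.26355335 -46.66507721  78.55119079]
mark [264.         199.28571429] [263 198   3   3   7] [538.00756224 -42.2789877   81.70239977]
mark (array([539.86405834, -45.10037403,  80.86877229]), np.float64(5.2857409915406555))
end [200.66666667 190.5       ] [200 188   3   6  12] [ 564.73678661 -192.99796999   82.56339928]
end [270.15 233.35] [268 232   6   4  20] [ 551.23836971 -193.78655198   83.3766717 ]
end (array([ 555.9384445 , -192.25154489,   77.04854994]), np.float64(9.959918207751867))
jaw [267.68 190.56] [266 187   4   8  25] [547.9047375   53.76770883  56.76184728]
jaw [265.5 183.5] [265 183   2   2   2] [547.86210611  51.64229997  59.75122593]
jaw (array([547.37877302,  52.24707577,  59.78540754]), np.float64(1.38884459583133))
721 [552.81282497  57.65165084  43.77374156]
head 116 [541.4848151  -11.32372667  80.56336752]
((543.3643798828125, 47.1196403503418), (159.7763671875, 95.93889617919922), 82.61441040039062)
594 [533.86842364  47.88321526  44.75787223]
head 231 [537.77983201 -62.72447313  81.98222381]
((535.960205078125, 47.3364143371582), (167.3319854736328, 90.08226013183594), 82.79462432861328)
```

```bash
python3 - <<'E'
from h import *
f=load("scene0");g=load("side0");cf,cg=cam(f),cam(g)
for n,c,u,v,z in(("large",cf,158,132,90),("large",cg,197,280,90),("yel",cf,135,147,60),("yel",cg,213,313,60),("cradle",cf,154,184,5),("spanner jaw",cf,184,158,5)): print(n,onz(c,u,v,z), cloud(f if c is cf else g,c)[v,u])
st=observe(); d=np.array([477,-397,230])-st["tcp_pos"]; print(tool(st,d))
E
```

```text
large [ 294.88270608 -394.90781352   90.        ] [ 326.25268861 -380.02161846  126.99350721]
large [ 320.95283157 -362.27865935   90.        ] [ 326.24189807 -383.5229688   127.39725563]
yel [ 349.62607134 -486.77799983   60.        ] [ 373.26372914 -472.34523107   90.45532708]
yel [ 370.30574149 -455.90399305   60.        ] [ 373.8852703  -473.57512636   97.24064644]
cradle [ 490.74606015 -398.97711866    5.        ] [ 508.02280269 -388.46718494   32.90241588]
spanner jaw [ 361.36945303 -296.57230059    5.        ] [ 354.50907254 -299.29160296   -4.40213493]
[-128.90823213    0.80789876  373.57112939]
```

```bash
python3 -m creep '[[100,-0.013,0,0.037,0,-0.11,0],[100,-0.026,0,0.075,0,-0.22,0],[100,-0.039,0,0.112,0,-0.33,0],[100,-0.052,0,0.15,0,-0.44,0],[100,-0.065,0,0.187,0,-0.55,0],[100,-0.078,0,0.225,0,-0.66,0],[100,-0.091,0,0.262,0,-0.77,0],[100,-0.104,0,0.3,0,-0.88,0]]' 40
python3 - <<'E'
from h import *
st=observe(); print(st["time"],st["tcp_pos"],st["orientation"],st["qpos"]); d=np.array([477,-397,200])-st["tcp_pos"]; print(tool(st,d))
E
```

```text
time: 0.82
tcp_pos: [412.2, -437.4, 231.2]
orientation: [[0.898, -0.001, 0.439], [-0.439, -0.0, 0.898], [-0.001, -1.0, -0.0]]
force: [0.3, -0.7, -0.2]
gripper_width: 85.2
0.8167 [ 412.24158074 -437.38578662  231.18497745] [[ 8.98306543e-01 -6.64348709e-04  4.39368767e-01]
 [-4.39368880e-01 -2.74785401e-05  8.98306733e-01]
 [-5.84715706e-04 -9.99999779e-01 -3.16578300e-04]] [ 0.97541638  0.67819575 -0.41860009  1.63354619  0.33175395  0.90146864
 -0.02368813]
[40.44688827 31.14083864 64.74152333]
```

```bash
python3 -m creep '[[100,0.01,0.007,0.016,0,-0.1,0],[100,0.02,0.014,0.032,0,-0.2,0],[100,0.03,0.02,0.048,0,-0.3,0],[100,0.04,0.026,0.065,0,-0.4,0],[100,0.04,0.03,0.065,0,-0.45,0],[100,0.04,0.03,0.065,0,-0.45,0],[100,0.04,0.03,0.065,0,-0.45,0],[100,0.04,0.03,0.065,0,-0.45,0]]'
python3 - <<'E'
from h import *
f,st=snap("wrist","w1"); print(st["time"],st["tcp_pos"],st["orientation"])
print(proj(cam(f,st),[476,-397,102]))
E
```

```text
time: 1.48
tcp_pos: [475.1, -399.0, 201.3]
orientation: [[1.0, -0.001, 0.013], [-0.013, -0.001, 1.0], [-0.001, -1.0, -0.001]]
force: [-0.1, -0.8, -0.0]
gripper_width: 85.4
1.4833 [ 475.05940258 -398.9790064   201.29752189] [[ 9.99917581e-01 -8.64028960e-04  1.28095301e-02]
 [-1.28101196e-02 -6.80207265e-04  9.99917716e-01]
 [-8.55244728e-04 -9.99999395e-01 -6.91219517e-04]]
[255.53722083 189.80942949]
```

View pics/w1.png

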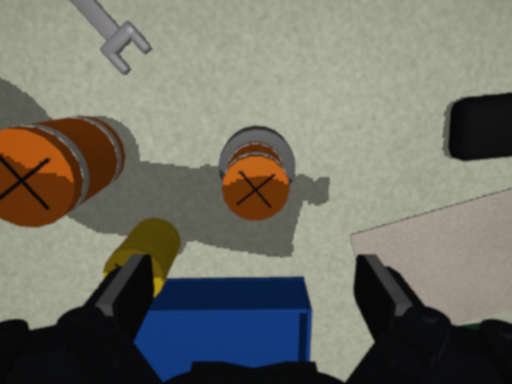

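Wrist view: the small orange top with its cross at about (256,188) in the grey ring, between the jaws' line; large orange (22,178) and yellow (150,255) are clear to the left.

```bash
cat >> h.py <<'E'
def topo(f,box):
    h=cv2.cvtColor(f["frame"],cv2.COLOR_BGR2HSV); m=cv2.inRange(h,(5,150,150),(20,255,255))
    x0,y0,x1,y1=box; k=np.zeros_like(m);k[y0:y1,x0:x1]=m[y0:y1,x0:x1]
    k=cv2.morphologyEx(k,cv2.MORPH_OPEN,np.ones((3,3)))
    hu=cv2.convexHull(np.argwhere(k)[:,::-1].astype(np.int32)); return cv2.fitEllipse(hu)
E
python3 - <<'E'
from h import *
f=load("w1");st=f["st"];c=cam(f,st)
e=topo(f,(210,140,305,230));print(e)
for z in (99,102): print(onz(c,*e[0],z))
u,v=map(int,e[0]);C=cloud(f,c);print(C[v-8,u+12])
w=C[120:240,200:310].reshape(-1,3)
t=w[(w[:,2]>98)&(w[:,2]<106)];print(cv2.minEnclosingCircle(t[:,:2].astype(np.float32)),np.median(t,0))
r=w[(w[:,2]>28)&(w[:,2]<36)];print(cv2.minEnclosingCircle(r[:,:2].astype(np.float32)),np.median(r[:,2]))
for n,zz in(("scene0",cam(load("scene0"))),("side0",cam(load("side0")))):
    p={"scene0":(148.24,167.73),"side0":(247.6,287.1)}[n]; print(tri(c,e[0],zz,p))
# go-to
P=onz(c,*e[0],102); print(tool(st,[P[0]-st["tcp_pos"][0],P[1]-st["tcp_pos"][1],50-st["tcp_pos"][2]]))
E
```

```text
((255.52658081054688, 180.0795440673828), (46.487239837646484, 62.46931838989258), 92.27076721191406)
[ 476.08258298 -390.43226361   99.        ]
[ 476.07836851 -389.61078433  102.        ]
[ 484.40313646 -383.53514142  102.58605554]
((475.6850280761719, -396.5122375488281), 24.997310638427734) [ 475.75544734 -395.45980196  101.87531088]
((477.12060546875, -396.2965087890625), 35.76420211791992) 31.837031493929075
(array([ 476.78142538, -394.42657695,   98.3425423 ]), np.float64(7.488433627491246))
(array([ 474.89668431, -392.37505515,   91.96286164]), np.float64(2.3917734117314318))
[  1.02827032 151.29017766   9.48508348]
```

```bash
python3 -m creep '[[100,0.001,0.03,0.002,0,0.013,0],[100,0.001,0.06,0.0025,0,0.013,0],[100,0.001,0.09,0.0025,0,0.013,0],[100,0.001,0.115,0.0025,0,0.013,0],[100,0.001,0.135,0.0025,0,0.013,0],[100,0.001,0.15,0.0025,0,0.013,0],[100,0.001,0.154,0.0025,0,0.013,0],[100,0.001,0.154,0.0025,0,0.013,0]]'
python3 - <<'E'
from h import *
f,st=snap("wrist","w2"); f2,_=snap("side","s2")
E
```

```text
time: 2.2
tcp_pos: [476.0, -395.8, 46.6]
orientation: [[1.0, -0.002, 0.024], [-0.024, 0.0, 1.0], [-0.002, -1.0, 0.0]]
force: [0.4, -0.1, -0.2]
gripper_width: 85.5
```

View pics/w2.png

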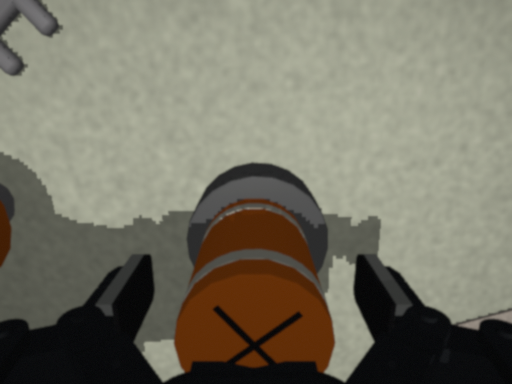

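Phantom centred between the pads (cross at 255,340, pads at 140 and 370). Closing.

```bash
python3 -m creep '[[40,0,0,0,0,0,0],[40,0,0,0,0,0,0],[40,0,0,0,0,0,0],[40,0,0,0,0,0,0],[40,0,0,0,0,0,0],[40,0,0,0,0,0,0],[40,0,0,0,0,0,0],[40,0,0,0,0,0,0]]' 60
```

```text
time: 2.97
tcp_pos: [477.3, -396.1, 48.5]
orientation: [[1.0, 0.001, 0.023], [-0.023, -0.001, 1.0], [0.001, -1.0, -0.001]]
force: [-0.3, -0.1, 5.4]
gripper_width: 49.2
```

```bash
python3 -m creep '[[40,0,-0.015,0,0,0,0],[40,0,-0.045,0,0,0,0],[40,0,-0.08,0,0,0,0],[40,0.002,-0.115,0.01,0,0,0],[40,0.007,-0.14,0.04,0,0,0],[40,0.013,-0.15,0.075,0,0,0],[40,0.02,-0.15,0.11,0,0,0],[40,0.025,-0.15,0.145,0,0,0]]'
python3 -m creep '[[40,0.005,0,0.03,0,0,0],[40,0.01,0,0.06,0,0,0],[40,0.015,0,0.09,0,0,0],[40,0.02,0,0.12,0,0,0],[40,0.025,0,0.15,0,0,0],[40,0.028,0,0.175,0,0,0],[40,0.028,0,0.18,0,0,0],[40,0.028,0,0.18,0,0,0]]'
python3 - <<'E'
from h import *
f,st=snap("wrist","w3");print(st["tcp_pos"],st["force"],st["qpos"])
E
```

```text
time: 3.63
tcp_pos: [505.9, -249.9, 198.4]
orientation: [[1.0, 0.002, 0.024], [-0.024, -0.001, 1.0], [0.002, -1.0, -0.001]]
force: [-0.2, 0.4, -3.1]
gripper_width: 48.9
time: 4.3
tcp_pos: [537.4, -68.7, 197.4]
orientation: [[1.0, 0.0, 0.018], [-0.018, 0.002, 1.0], [0.0, -1.0, 0.002]]
force: [-0.7, -0.4, -3.4]
gripper_width: 49.0
[537.41748873 -68.73444778 197.44158056] [-0.7333627  -0.37025759 -3.35807641] [ 0.32898648  0.65724286 -0.47275403  1.84532552  0.42299833  0.7398464
 -0.39442468]
```

View pics/w3.png

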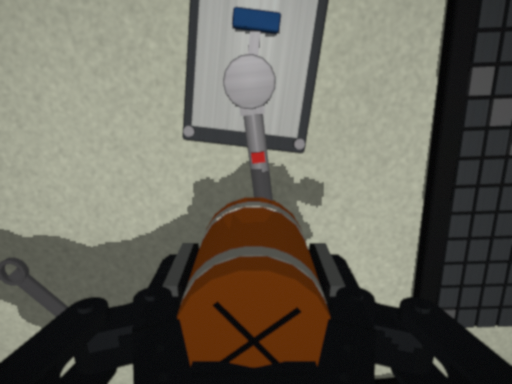

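Wrist view shows head (249,81), red mark (259,157), jaw (257,20). Going 65 mm further to see the hole.

```bash
python3 -m creep '[[40,0,0,0.02,0,0,0],[40,0,0,0.045,0,0,0],[40,0,0,0.065,0,0,0],[40,0,0,0.07,0,0,0],[40,0,0,0.07,0,0,0],[40,0,0,0.07,0,0,0],[40,0,0,0.07,0,0,0],[40,0,0,0.07,0,0,0]]'
python3 - <<'E'
from h import *
f,st=snap("wrist","w4");print(st["tcp_pos"],st["force"])
E
```

```text
time: 5.02
tcp_pos: [538.9, -4.3, 197.1]
orientation: [[1.0, -0.001, 0.026], [-0.026, -0.002, 1.0], [-0.001, -1.0, -0.002]]
force: [0.6, 1.3, -2.4]
gripper_width: 48.9
[538.87978158  -4.3087055  197.05146555] [ 0.57570771  1.33830899 -2.42254496]
```

View pics/w4.png

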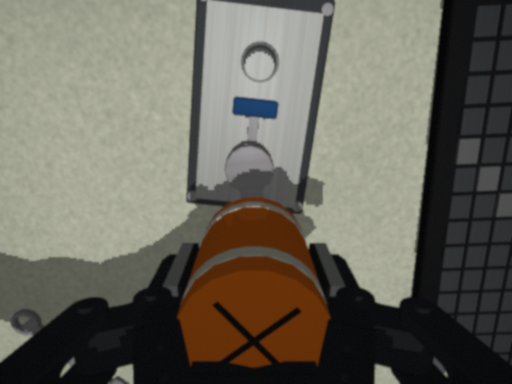

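Hole at (259,61), jaw (255,107), head (249,165) partly shaded.

```bash
python3 - <<'E'
from h import *
f=load("w4");st=f["st"];c=cam(f,st);C=cloud(f,c)
# hole: non-top pixels inside box
b=(slice(35,92),slice(232,290));Z=C[b][...,2]
top=np.median(Z);print("top z",top)
m=(np.abs(Z-top)>4).astype(np.uint8)
n,l,s,ce=cv2.connectedComponentsWithStats(m);print(s.tolist(),ce)
i=1+np.argmax(s[1:,4]);cn,_=cv2.findContours((l==i).astype(np.uint8),0,1);k=max(cn,key=len)[:,0,:]+[232,35]
e=cv2.fitEllipse(k);print("hole depth ell",e,onz(c,*e[0],45),np.array([onz(c,*p,45) for p in k]).ptp(0) if 0 else '')
P=np.array([onz(c,*p,45) for p in k])[:,:2].astype(np.float32);print(cv2.minEnclosingCircle(P),cv2.fitEllipse(P))
print("holefloor z",np.percentile(Z[l==i],[5,50]))
# foot/block rect
B=C[0:215,180:340].reshape(-1,3);t=B[(B[:,2]>40)&(B[:,2]<50)];print("block",cv2.minAreaRect(t[:,:2].astype(np.float32)))
h=cv2.cvtColor(f["frame"],cv2.COLOR_BGR2HSV);jm=cv2.inRange(h,(100,120,40),(125,255,255))[80:130,220:290]
p=np.argwhere(jm)+[80,220];J=C[p[:,0],p[:,1]];J=J[J[:,2]>50];print("jaw",len(J),np.median(J,0),cv2.minAreaRect(J[:,:2].astype(np.float32)))
for n in("w3","w4"):
    f=load(n);st=f["st"];c=cam(f,st);C=cloud(f,c)
    A=C[50:190,215:285].reshape(-1,3);A=A[(A[:,2]>78)&(A[:,2]<87)]
    print(n,"head",len(A),A[:,2].mean(),cv2.minEnclosingCircle(A[:,:2].astype(np.float32)))
    if n=="w3":
        h=cv2.cvtColor(f["frame"],cv2.COLOR_BGR2HSV);r=(cv2.inRange(h,(0,120,60),(8,255,255))|cv2.inRange(h,(172,120,60),(180,255,255)))[140:172,240:280]
        p=np.argwhere(r)+[140,240];q=p.mean(0)[::-1];print("mark",q,np.median(C[p[:,0],p[:,1]],0),onz(c,*q,80))
E
```

```text
top z 44.40090275839825
[[0, 0, 58, 57, 2380], [1, 0, 1, 1, 1], [26, 3, 1, 1, 1], [26, 7, 1, 1, 1], [54, 6, 1, 1, 1], [12, 8, 1, 1, 1], [11, 10, 33, 35, 912], [0, 16, 1, 1, 1], [54, 30, 1, 1, 1], [6, 32, 3, 2, 3], [42, 45, 1, 1, 1], [55, 46, 1, 1, 1], [19, 49, 1, 1, 1], [18, 53, 1, 1, 1]] [[28.92815126 28.41302521]
 [ 1.          0.        ]
 [26.          3.        ]
 [26.          7.        ]
 [54.          6.        ]
 [12.          8.        ]
 [27.46052632 26.95614035]
 [ 0.         16.        ]
 [54.         30.        ]
 [ 7.         32.66666667]
 [42.         45.        ]
 [55.         46.        ]
 [19.         49.        ]
 [18.         53.        ]]
hole depth ell ((259.4573059082031, 61.95414352416992), (31.95882797241211, 34.46083068847656), 1.6681787967681885) [545.54643311  88.29847969  45.        ] 
((545.5146484375, 88.08280944824219), 13.23648452758789) ((545.5413208007812, 88.11746215820312), (25.57451629638672, 25.83730697631836), 1.2496527433395386)
holefloor z [11.70167478 13.09841715]
block ((540.3749389648438, 48.68758773803711), (160.63153076171875, 90.37957763671875), 82.33902740478516)
jaw 673 [540.9463065   53.91430047  58.73029397] ((541.58056640625, 59.298343658447266), (23.76060676574707, 33.68979263305664), 84.046875)
w3 head 3503 81.88072598101567 ((539.1717529296875, -22.415998458862305), 50.49989700317383)
mark [257.71223022 157.11510791] [540.74444564 -45.29518979  82.81861926] [540.56754051 -45.9192399   80.        ]
w4 head 1781 82.72180788259637 ((535.0969848632812, 9.122326850891113), 18.981098175048828)
```

```bash
python3 - <<'E'
from h import *
for n in("w3","w4"):
    f=load(n);st=f["st"];c=cam(f,st);C=cloud(f,c)
    h=cv2.cvtColor(f["frame"],cv2.COLOR_BGR2HSV);m=cv2.inRange(h,(5,100,30),(22,255,255))
    A=C[m>0]; zt=np.percentile(A[:,2],95);A=A[A[:,2]>zt-4]
    # visible rim: leftmost/rightmost/upper boundary via algebraic circle
    xy=A[:,:2];hull=cv2.convexHull(xy.astype(np.float32))[:,0,:]
    d=hull-xy.mean(0); k=hull[hull[:,1]>xy[:,1].max()-22]
    M=np.c_[2*k,np.ones(len(k))];s=np.linalg.lstsq(M,(k**2).sum(1),rcond=None)[0]
    print(n,zt,"c",s[:2],"r",np.sqrt(s[2]+s[0]**2+s[1]**2),"x range mid",(xy[:,0].min()+xy[:,0].max())/2,"y max-25",xy[:,1].max()-25,"tcp",st["tcp_pos"])
f=load("w4");st=f["st"]
E
```

```text
w3 251.68212677503897 c [269.1717449    3.25065607] r 269.1918368278789 x range mid 537.0607540196632 y max-25 -18.498682562029362 tcp [537.41748873 -68.73444778 197.44158056]
w4 251.26392501155274 c [270.26639337  35.67611235] r 272.61136875876053 x range mid 538.5444542774553 y max-25 46.35228244495619 tcp [538.87978158  -4.3087055  197.05146555]
```

```bash
python3 - <<'E'
from h import *
for n in("w3","w4"):
    f=load(n);st=f["st"];c=cam(f,st);C=cloud(f,c)
    h=cv2.cvtColor(f["frame"],cv2.COLOR_BGR2HSV);m=cv2.inRange(h,(5,100,30),(22,255,255))
    m[:265]=0
    Z=C[...,2];cc=Z[300:360,200:310];zt=np.median(cc[cc>230]);m&=((np.abs(Z-zt)<3)*255).astype(np.uint8)
    E=[]
    for v in range(272,345,3):
        u=np.where(m[v])[0]
        if len(u)>20: E+=[onz(c,u.min(),v,zt)[:2],onz(c,u.max(),v,zt)[:2]]
    for u in range(200,310,5):
        v=np.where(m[:,u])[0]
        if len(v): E.append(onz(c,u,v.min(),zt)[:2])
    k=np.array(E);
    for _ in range(3):
        s=np.linalg.lstsq(np.c_[2*k,np.ones(len(k))],(k**2).sum(1),rcond=None)[0];r=np.sqrt(s[2]+s[0]**2+s[1]**2)
        res=np.abs(np.linalg.norm(k-s[:2],axis=1)-r);k=k[res<1.5*max(.5,np.median(res)*1.5)]
    print(n,"top",zt,"c",s[:2],"r",r,len(k),"rel tcp",np.r_[s[:2],zt]-st["tcp_pos"])
st=load("w4")["st"]
E
```

```text
w3 top 250.86561309995443 c [536.97050525 -65.0900116 ] r 22.24113939486105 63 rel tcp [-0.44698348  3.64443619 53.42403254]
w4 top 250.46756700169448 c [ 5.38513297e+02 -4.97477166e-01] r 22.241986353560335 63 rel tcp [-0.36648491  3.81122834 53.41610145]
```

```bash
python3 - <<'E'
from h import *
def circ(k):
    for _ in range(4):
        s=np.linalg.lstsq(np.c_[2*k,np.ones(len(k))],(k**2).sum(1),rcond=None)[0];r=np.sqrt(s[2]+s[0]**2+s[1]**2)
        res=np.abs(np.linalg.norm(k-s[:2],axis=1)-r);k=k[res<max(.6,np.median(res)*2.5)]
    return s[:2],r,len(k),res.mean()
for n,box in(("w1",(205,135,310,235)),("w2",(150,240,350,362)),("w3",(150,240,350,362)),("w4",(150,240,350,362))):
    f=load(n);st=f["st"];c=cam(f,st);C=cloud(f,c);x0,y0,x1,y1=box
    Z=C[...,2];zt=st["tcp_pos"][2]+53.5 if n in("w3","w4") else 102.
    m=np.zeros(Z.shape,np.uint8);m[y0:y1,x0:x1]=(np.abs(Z[y0:y1,x0:x1]-zt)<2.5)*255
    m=cv2.morphologyEx(m,cv2.MORPH_OPEN,np.ones((5,5)))
    cn=max(cv2.findContours(m,0,1)[0],key=len)[:,0,:];cn=cn[(cn[:,1]<y1-3)]
    k=np.array([onz(c,u,v,zt)[:2] for u,v in cn]); s=circ(k)
    print(n,s,"rel",s[0]-st["tcp_pos"][:2],"front-25",k[:,1].max()-25-st["tcp_pos"][1],"xmid",(k[:,0].min()+k[:,0].max())/2-st["tcp_pos"][0],"medz",np.median(Z[m>0]),cv2.boundingRect(cn))
E
```

```text
w1 (array([ 475.7494559 , -396.26371606]), np.float64(24.399639429202328), 182, np.float64(0.19275645460040666)) rel [0.69005332 2.71529034] front-25 2.173471801125288 xmid 0.5364942865608668 medz 101.88115230983495 (222, 156, 67, 65)
w2 (array([ 475.91528837, -394.81318502]), np.float64(23.99639456460992), 228, np.float64(0.17183012640183387)) rel [-0.06195053  0.99368839] front-25 -0.06686084414513971 xmid -0.24760815850078188 medz 101.8653424642802 (174, 271, 161, 88)
w3 (array([536.98093688, -65.7598085 ]), np.float64(22.182046368913593), 205, np.float64(0.2757491461330666)) rel [-0.43655186  2.97463929] front-25 -0.0510303302789481 xmid -0.3311745940501396 medz 250.8208952741878 (178, 267, 152, 92)
w4 (array([538.5424408 ,  -1.24246214]), np.float64(22.320165545443068), 235, np.float64(0.303848789105265)) rel [-0.33734078  3.06624336] front-25 0.30889441826442177 xmid -0.23198344979084595 medz 250.40477366525087 (178, 267, 152, 92)
```

```bash
python3 -m creep '[[40,0.001,0,0.025,0,0,0],[40,0.003,0,0.06,0,0,0],[40,0.0045,0.01,0.085,0,0,0],[40,0.0045,0.035,0.0925,0,0,0],[40,0.0045,0.065,0.0925,0,0,0],[40,0.0045,0.085,0.0925,0,0,0],[40,0.0045,0.09,0.0925,0,0,0],[40,0.0045,0.09,0.0925,0,0,0]]'
python3 - <<'E'
from h import *
st=observe();print(st["tcp_pos"],st["force"],st["orientation"][:,2],"tool shift to target",tool(st,np.array([545.8,88.0,100])-st["tcp_pos"]))
f,_=snap("wrist","w5");g,_=snap("side","s5");s,_=snap("scene","c5")
E
```

```text
time: 5.73
tcp_pos: [544.8, 89.4, 106.0]
orientation: [[1.0, -0.003, 0.024], [-0.024, -0.001, 1.0], [-0.003, -1.0, -0.001]]
force: [1.1, 1.1, -2.2]
gripper_width: 48.7
[544.80273016  89.42319063 105.98975739] [ 1.08251054  1.10681107 -2.23361322] [ 0.02368291  0.99971844 -0.00147279] tool shift to target [ 1.04839469  5.98874007 -1.39035003]
```

```bash
python3 - <<'E'
from h import *
g=load("s5")["frame"];s=load("c5")["frame"]
cv2.imwrite("pics/s5c.png",np.hstack([cv2.resize(g[110:240,200:330],None,fx=3,fy=3,interpolation=2),cv2.resize(s[110:240,210:340],None,fx=3,fy=3,interpolation=2)]))
E
```

```text
(no output)
```

View pics/s5c.png

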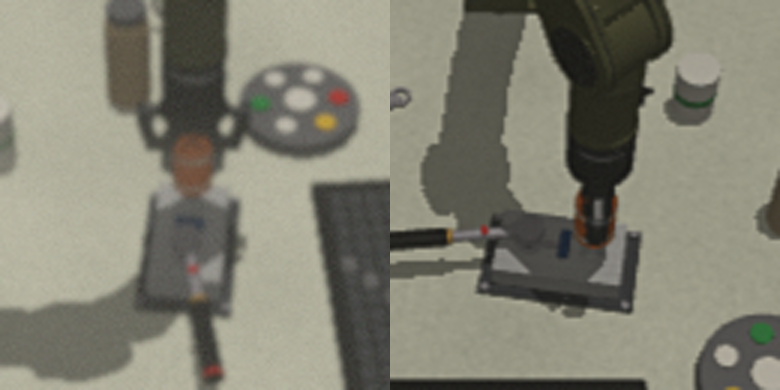

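```bash
python3 -m creep '[[40,0.0005,0.003,-0.0006,0,0,0],[40,0.001,0.007,-0.0012,0,0,0],[40,0.001,0.011,-0.0013,0,0,0],[40,0.001,0.013,-0.0013,0,0,0],[40,0.001,0.013,-0.0013,0,0,0],[40,0.001,0.013,-0.0013,0,0,0],[40,0.001,0.013,-0.0013,0,0,0],[40,0.001,0.013,-0.0013,0,0,0]]'
python3 - <<'E'
from h import *
a=[]
for i in range(4):
    a.append(observe()["tcp_pos"]);grab_frame("side")
print(np.array(a).round(2))
f,st=snap("wrist","w6")
E
```

```text
time: 6.55
tcp_pos: [546.7, 89.2, 94.4]
orientation: [[1.0, 0.0, 0.023], [-0.023, 0.0, 1.0], [0.0, -1.0, 0.0]]
force: [-0.6, 0.4, -3.0]
gripper_width: 48.7
[[546.74  89.23  94.39]
 [546.71  89.23  94.39]
 [546.71  89.19  94.38]
 [546.68  89.19  94.36]]
```

View pics/w6.png

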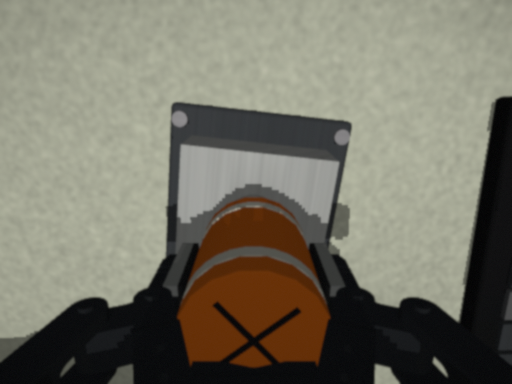

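```bash
cat > blk.py <<'E'
from h import *
import sys
def sock(n,v1):
    f=load(n);st=dict(f["st"]);c=cam(f,st);C=cloud(f,c);Z=C[...,2]
    m=((np.abs(Z-44.5)<4)*255).astype(np.uint8);m[v1:]=0
    m=cv2.morphologyEx(m,cv2.MORPH_OPEN,np.ones((5,5)));
    nn,l,s,_=cv2.connectedComponentsWithStats(m);l=(l==1+np.argmax(s[1:,4]))
    L=[];Rr=[];T=[]
    vs=np.where(l.any(1))[0];
    for v in range(vs.min()+14,vs.max()-3):
        u=np.where(l[v])[0];L.append(onz(c,u.min()-.5,v,45)[:2]);Rr.append(onz(c,u.max()+.5,v,45)[:2])
    us=np.where(l.any(0))[0]
    for u in range(us.min()+18,us.max()-18): T.append(onz(c,u,np.where(l[:,u])[0].min()-.5,45)[:2])
    def line(p):
        p=np.array(p,np.float32);return cv2.fitLine(p,cv2.DIST_HUBER,0,.01,.01).ravel()
    a,b,t=line(L),line(Rr),line(T)
    for q in(a,b):
        if q[1]<0:q[:2]*=-1
    if t[0]<0:t[:2]*=-1
    y=a[:2]+b[:2]+np.array([-t[1],t[0]]);y/=np.linalg.norm(y);x=np.array([y[1],-y[0]])
    print(n,"dirs",a[:2],b[:2],t[:2],"width",(b[2:]-a[2:])@x)
    mx=((a[2:]+b[2:])/2)  # project to line in x, far edge in y
    S=x*(mx@x)+y*(t[2:]@y-40)
    # correct for side lines slope (use x at socket): points means differ in y little
    print(" socket world",S,"rel tcp",S-st["tcp_pos"][:2],"stand y ang",np.degrees(np.arctan2(y[1],y[0])))
for a in sys.argv[1:]:
    n,v=a.split(":");sock(n,int(v))
E
python3 blk.py w4:160 w6:215 w5:200
```

```text
w4 dirs [0.13317369 0.99109274] [0.13191779 0.99126065] [ 0.99111235 -0.13302769] width 89.93311
 socket world [545.62335  88.36696] rel tcp [ 6.74357048 92.67566412] stand y ang 82.373985
w6 dirs [0.1314912  0.99131733] [0.12686208 0.99192035] [ 0.99130225 -0.13160482] width 89.89938
 socket world [545.8036   89.13529] rel tcp [-0.89650955 -0.03718943] stand y ang 82.5312
w5 dirs [0.12495466 0.99216247] [0.13336024 0.99106765] [ 0.99054116 -0.13721603] width 89.9056
 socket world [545.6905    89.127815] rel tcp [ 0.88776056 -0.29537538] stand y ang 82.42375
```

```bash
python3 -m creep '[[40,-0.0005,0.001,-0.0002,0,0,0],[40,-0.0005,0.004,-0.0002,0,0,0],[40,-0.0005,0.007,-0.0002,0,0,0],[40,-0.0005,0.009,-0.0002,0,0,0],[40,-0.0005,0.011,-0.0002,0,0,0],[40,-0.0005,0.013,-0.0002,0,0,0],[40,-0.0005,0.015,-0.0002,0,0,0],[40,-0.0005,0.015,-0.0002,0,0,0]]'
```

```text
time: 7.47
tcp_pos: [545.9, 88.9, 78.8]
orientation: [[1.0, -0.001, 0.023], [-0.023, -0.0, 1.0], [-0.001, -1.0, -0.0]]
force: [-0.6, -0.2, -2.1]
gripper_width: 48.7
```

```bash
python3 -m creep '[[40,0,0.002,0,0,0,0],[40,0,0.004,0,0,0,0],[40,0,0.006,0,0,0,0],[40,0,0.008,0,0,0,0],[40,0,0.01,0,0,0,0],[40,0,0.012,0,0,0,0],[40,0,0.0135,0,0,0,0],[40,0,0.0135,0,0,0,0]]'
```

```text
time: 8.13
tcp_pos: [545.9, 88.9, 65.4]
orientation: [[1.0, -0.001, 0.023], [-0.023, -0.0, 1.0], [-0.001, -1.0, -0.0]]
force: [-0.5, -0.1, -2.6]
gripper_width: 48.6
```

```bash
python3 -m creep '[[40,0,0.0005,0,0,0,0],[40,0,0.001,0,0,0,0],[40,0,0.0015,0,0,0,0],[40,0,0.002,0,0,0,0],[40,0,0.0025,0,0,0,0],[40,0,0.003,0,0,0,0],[40,0,0.003,0,0,0,0],[40,0,0.003,0,0,0,0]]'
```

```text
time: 8.8
tcp_pos: [546.1, 88.9, 62.7]
orientation: [[1.0, -0.0, 0.023], [-0.023, -0.0, 1.0], [-0.0, -1.0, -0.0]]
force: [1.1, -0.7, -3.6]
gripper_width: 48.6
```

```bash
python3 -m creep '[[40,0,0.0003,0,0,0,0],[40,0,0.0006,0,0,0,0],[40,0,0.0009,0,0,0,0],[40,0,0.0012,0,0,0,0],[40,0,0.0015,0,0,0,0],[40,0,0.0018,0,0,0,0],[40,0,0.002,0,0,0,0],[40,0,0.002,0,0,0,0]]'
```

```text
time: 9.47
tcp_pos: [546.1, 89.0, 61.5]
orientation: [[1.0, 0.0, 0.023], [-0.023, -0.0, 1.0], [0.0, -1.0, -0.0]]
force: [-1.5, -0.3, 4.7]
gripper_width: 48.6
```

```bash
python3 -m creep '[[60,0,0,0,0,0,0],[80,0,0,0,0,0,0],[100,0,0,0,0,0,0],[100,0,0,0,0,0,0],[100,0,0,0,0,0,0],[100,0,-0.01,0,0,0,0],[100,0,-0.035,0,0,0,0],[100,0,-0.07,0,0,0,0]]'
python3 -m creep '[[100,0,-0.02,-0.02,0,0,0],[100,0,-0.03,-0.05,0,0,0],[100,0,-0.03,-0.08,0,0,0],[100,0,-0.03,-0.1,0,0,0],[100,0,-0.03,-0.11,0,0,0],[100,0,-0.03,-0.11,0,0,0],[100,0,-0.03,-0.11,0,0,0],[100,0,-0.03,-0.11,0,0,0]]'
python3 - <<'E'
from h import *
f,st=snap("wrist","w7");print(st["tcp_pos"],st["force"])
E
```

```text
time: 10.13
tcp_pos: [544.2, 88.5, 130.0]
orientation: [[1.0, -0.005, 0.022], [-0.022, -0.001, 1.0], [-0.005, -1.0, -0.002]]
force: [0.7, 0.6, -0.4]
gripper_width: 85.5
time: 10.8
tcp_pos: [543.8, -18.6, 161.0]
orientation: [[1.0, 0.0, 0.02], [-0.02, 0.002, 1.0], [0.0, -1.0, 0.002]]
force: [0.1, -0.4, -0.3]
gripper_width: 85.3
[543.78174294 -18.5628664  160.99240375] [ 0.13780158 -0.36309896 -0.31392064]
```

View pics/w7.png

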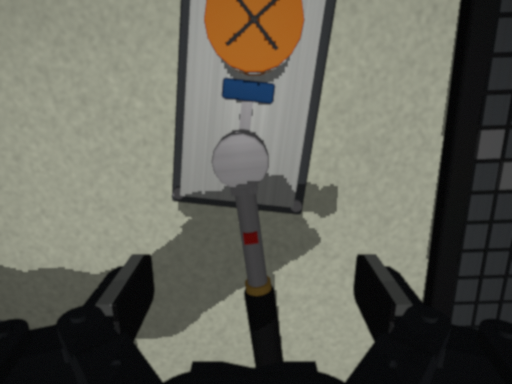

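```bash
python3 - <<'E'
from h import *
f=load("w7");st=f["st"];c=cam(f,st);C=cloud(f,c);Z=C[...,2]
h=cv2.cvtColor(f["frame"],cv2.COLOR_BGR2HSV)
cc=C[5:60,225:285].reshape(-1,3);print("phantom top z",np.median(cc[:,2]))
r=(cv2.inRange(h,(0,120,60),(8,255,255))|cv2.inRange(h,(172,120,60),(180,255,255)));r[:225]=0;r[250:]=0;r[:,:235]=0;r[:,265:]=0
p=np.argwhere(r);q=p.mean(0)[::-1];M=onz(c,*q,80);print("mark",q,np.median(Z[r>0]),onz(c,*q,80))
A=C[125:200,205:280].reshape(-1,3);A=A[(A[:,2]>79)&(A[:,2]<88)];hc=cv2.minEnclosingCircle(A[:,:2].astype(np.float32));print("head",hc,A[:,2].mean())
G=[]
for v in range(295,360,4):
    u=[x for x in range(225,310) if 60<Z[v,x]<92]
    if u: G.append(C[v,u].mean(0)); 
G=np.array(G);print("grip z",np.median(G[:,2]),cv2.fitLine(G[:,:2].astype(np.float32),2,0,.01,.01).ravel(),G[[0,-1]])
b=np.array([535.1,9.1]);d=M[:2]-b;print("dir",d/np.linalg.norm(d),np.linalg.norm(d))
j=cv2.inRange(h,(100,120,40),(125,255,255));j[:75]=0;j[110:]=0;j[:,:215]=0;j[:,280:]=0
p=np.argwhere(j);J=C[p[:,0],p[:,1]];J=J[(J[:,2]>55)];s=np.array([.133,.991]);print("jaw stand y",(J[:,:2].mean(0)-[540.4,48.7])@s,"range",np.percentile((J[:,:2]-[540.4,48.7])@s,[3,97]),len(J),J[:,2].mean())
# socket center from phantom
E
python3 blk.py w7:10 2>/dev/null | tail -1
```

```text
phantom top z 114.93163530898815
mark [250.16167665 237.8742515 ] 82.85932542438346 [540.38947767 -46.2834298   80.        ]
head ((535.406982421875, 4.878064155578613), 23.107566833496094) 82.60414363008354
grip z 82.04692427052531 [ 1.0406225e-01 -9.9457079e-01  5.4907758e+02 -1.2035949e+02] [[ 545.87975625  -92.3451585    81.0586256 ]
 [ 552.06354548 -150.01973707   82.27745482]]
dir [ 0.09507388 -0.99547022] 55.635446173180206
jaw stand y 5.021019725016351 range [-0.89525926 10.81078935] 951 60.09560369990096
```

```bash
python3 -m creep '[[70,0.002,0,-0.025,0,-0.04,0],[70,0.004,0,-0.06,0,-0.08,0],[70,0.006,0.01,-0.09,0,-0.12,0],[70,0.0075,0.025,-0.11,0,-0.12,0],[70,0.0075,0.04,-0.1115,0,-0.12,0],[70,0.0075,0.05,-0.1115,0,-0.12,0],[70,0.0075,0.05,-0.1115,0,-0.12,0],[70,0.0075,0.05,-0.1115,0,-0.12,0]]'
python3 - <<'E'
from h import *
f,st=snap("wrist","w8");print(st["tcp_pos"],st["force"],st["orientation"])
c=cam(f,st);b=np.array([535.1,9.1,0]);zt=np.array(st["orientation"])[:,2]
h=cv2.cvtColor(f["frame"],cv2.COLOR_BGR2HSV)
r=(cv2.inRange(h,(0,120,60),(8,255,255))|cv2.inRange(h,(172,120,60),(180,255,255)))
n,l,s,ce=cv2.connectedComponentsWithStats(r);i=1+np.argmax(s[1:,4]);print(ce[i],s[i],onz(c,*ce[i],81))
E
```

```text
time: 11.52
tcp_pos: [548.7, -130.1, 110.6]
orientation: [[0.995, -0.001, -0.1], [0.1, 0.002, 0.995], [-0.0, -1.0, 0.002]]
force: [-0.9, -0.2, 0.1]
gripper_width: 60.2
[ 548.72585063 -130.06098067  110.64659836] [-0.85059104 -0.23778883  0.12798512] [[ 9.94946838e-01 -5.58600819e-04 -1.00401583e-01]
 [ 1.00402381e-01  1.65496764e-03  9.94945538e-01]
 [-3.89616020e-04 -9.99998475e-01  1.70268967e-03]]
[255.43181818  63.72727273] [245  55  22  19 396] [540.5825784  -45.40191644  81.        ]
```

View pics/w8.png

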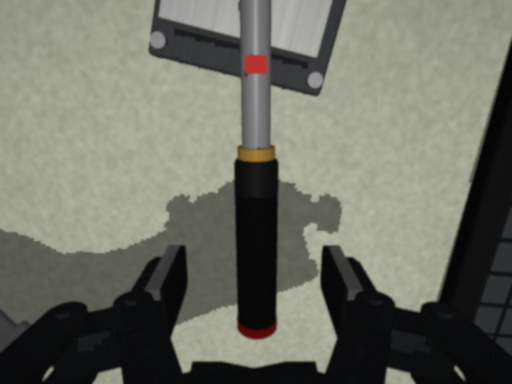

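Handle runs straight up the picture (mark 255,64; grip at u≈256), between the open pads (185 and 322). Lowering astride it.

```bash
python3 -m creep '[[70,0,0.01,0,0,0,0],[70,0,0.025,0,0,0,0],[70,0,0.04,0,0,0,0],[70,0,0.052,0,0,0,0],[70,0,0.06,0,0,0,0],[70,0,0.062,0,0,0,0],[70,0,0.062,0,0,0,0],[70,0,0.062,0,0,0,0]]'
python3 - <<'E'
from h import *
f,st=snap("wrist","w9");print(st["tcp_pos"],st["force"])
E
```

```text
time: 12.23
tcp_pos: [548.9, -132.5, 49.1]
orientation: [[0.995, 0.001, -0.097], [0.097, -0.0, 0.995], [0.001, -1.0, -0.0]]
force: [-0.5, -0.1, 0.0]
gripper_width: 60.1
[ 548.9481274  -132.5243413    49.14628749] [-0.50795552 -0.11358287  0.02323417]
```

View pics/w9.png

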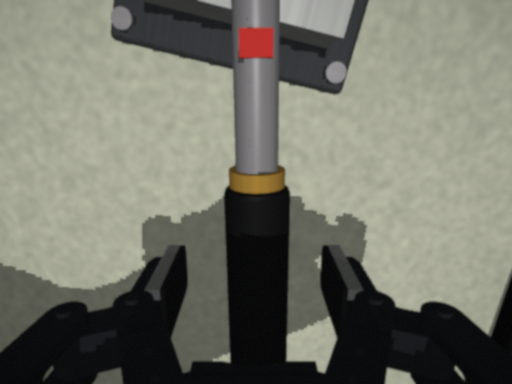

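```bash
python3 -m creep '[[70,-0.003,0,0,0,0,0],[70,-0.006,0,0,0,0,0],[70,-0.009,0,0,0,0,0],[70,-0.012,0,0,0,0,0],[70,-0.015,0,0,0,0,0],[70,-0.017,0,0,0,0,0],[70,-0.019,0,0,0,0,0],[70,-0.019,0,0,0,0,0]]'
```

```text
time: 12.95
tcp_pos: [531.5, -134.4, 49.3]
orientation: [[0.995, 0.004, -0.097], [0.097, 0.0, 0.995], [0.004, -1.0, -0.0]]
force: [4.8, -1.1, -0.2]
gripper_width: 59.7
```

```bash
python3 -m creep '[[70,-0.002,0,0,0,0.014,0],[70,-0.004,0,0.0001,0,0.028,0],[70,-0.006,0,0.0002,0,0.042,0],[70,-0.008,0,0.0003,0,0.056,0],[70,-0.01,0,0.0004,0,0.07,0],[70,-0.012,0,0.0005,0,0.084,0],[70,-0.013,0,0.0006,0,0.092,0],[70,-0.013,0,0.0006,0,0.092,0]]'
```

```text
time: 13.62
tcp_pos: [522.2, -133.1, 49.8]
orientation: [[1.0, 0.011, -0.007], [0.007, 0.003, 1.0], [0.011, -1.0, 0.003]]
force: [9.5, 1.9, -1.1]
gripper_width: 59.9
```

```bash
cat > wm.py <<'E'
from h import *
import sys
f,st=snap("wrist",sys.argv[1]);c=cam(f,st);R=np.array(st["orientation"])
h=cv2.cvtColor(f["frame"],cv2.COLOR_BGR2HSV)
r=(cv2.inRange(h,(0,120,60),(8,255,255))|cv2.inRange(h,(172,120,60),(180,255,255)))
n,l,s,ce=cv2.connectedComponentsWithStats(r);i=1+np.argmax(s[1:,4]);M=onz(c,*ce[i],81)[:2]
b=np.array([535.1,9.1]);d=M-b
# neck direction: gold ring/mark centroid
g=cv2.inRange(h,(12,120,60),(28,255,255));n,l2,s2,c2=cv2.connectedComponentsWithStats(g);k=1+np.argmax(s2[1:,4]);G=onz(c,*c2[k],81)[:2]
e=G-M;a1=np.arctan2(d[1],d[0]);a2=np.arctan2(e[1],e[0])
print("px",ce[i].round(1),c2[k].round(1),"mark",M.round(1),"dist",np.linalg.norm(d).round(1),"mark ang",a1.round(3),"neck ang",a2.round(3),"-> phi~",((a1-a2)*55/15).round(3),"F lateral",(R.T@st["force"]).round(2),st["time"])
print("tool z ang",np.arctan2(-R[1,2],-R[0,2]).round(3))
E
python3 wm.py w10
```

```text
px [308.  43.] [302.1 181.6] mark [537.2 -45.7] dist 54.8 mark ang -1.533 neck ang -1.564 -> phi~ 0.114 F lateral [9.48 1.2  1.84] 13.6167
tool z ang -1.564
```

```bash
python3 -m creep '[[70,-0.002,0,0,0,0.014,0],[70,-0.004,0,0.0001,0,0.028,0],[70,-0.006,0,0.0002,0,0.042,0],[70,-0.008,0,0.0003,0,0.056,0],[70,-0.01,0,0.0004,0,0.07,0],[70,-0.01,0,0.0004,0,0.07,0],[70,-0.01,0,0.0004,0,0.07,0],[70,-0.01,0,0.0004,0,0.07,0]]'; python3 wm.py w11
python3 - <<'E'
from h import *
f=load("w9");st=f["st"];c=cam(f,st);h=cv2.cvtColor(f["frame"],cv2.COLOR_BGR2HSV)
r=(cv2.inRange(h,(0,120,60),(8,255,255))|cv2.inRange(h,(172,120,60),(180,255,255)))
n,l,s,ce=cv2.connectedComponentsWithStats(r);i=1+np.argmax(s[1:,4]);M=onz(c,*ce[i],81)[:2]
g=cv2.inRange(h,(12,120,60),(28,255,255));n,l2,s2,c2=cv2.connectedComponentsWithStats(g);k=1+np.argmax(s2[1:,4]);G=onz(c,*c2[k],81)[:2]
d=M-[535.1,9.1];e=G-M;print("base w9",np.arctan2(d[1],d[0]),np.arctan2(e[1],e[0]))
E
```

```text
time: 14.33
tcp_pos: [512.5, -131.9, 49.7]
orientation: [[0.998, 0.011, 0.062], [-0.062, 0.004, 0.998], [0.011, -1.0, 0.005]]
force: [10.1, 3.1, -1.8]
gripper_width: 60.0
px [307.6  42.6] [302.  181.1] mark [533.3 -45.7] dist 54.8 mark ang -1.603 neck ang -1.631 -> phi~ 0.105 F lateral [9.86 1.92 3.74] 14.3333
tool z ang -1.633
base w9 -1.4698750033203114 -1.466515880102395
```

```bash
python3 -m creep '[[70,-0.002,0,0,0,0.014,0],[70,-0.004,0,0.0001,0,0.028,0],[70,-0.006,0,0.0002,0,0.042,0],[70,-0.008,0,0.0003,0,0.056,0],[70,-0.01,0,0.0004,0,0.07,0],[70,-0.01,0,0.0004,0,0.07,0],[70,-0.01,0,0.0004,0,0.07,0],[70,-0.01,0,0.0004,0,0.07,0]]'; python3 wm.py w12
```

```text
time: 15.05
tcp_pos: [503.2, -130.1, 49.7]
orientation: [[0.991, 0.012, 0.13], [-0.13, 0.005, 0.991], [0.012, -1.0, 0.007]]
force: [9.9, 4.7, -1.8]
gripper_width: 59.7
px [307.1  42.2] [301.6 181. ] mark [529.8 -45.4] dist 54.8 mark ang -1.668 neck ang -1.7 -> phi~ 0.114 F lateral [9.14 1.91 5.95] 15.05
tool z ang -1.702
```

View pics/w12.png

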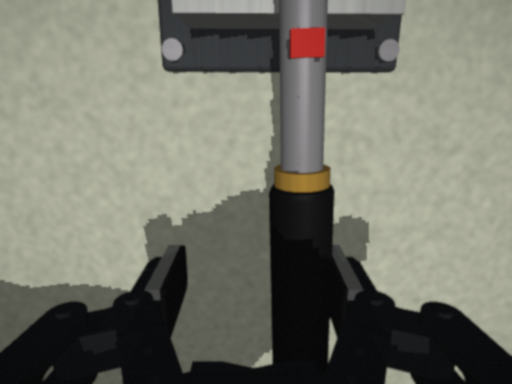

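```bash
python3 -m creep '[[70,-0.002,0,0.001,0,0.014,0],[70,-0.004,0,0.002,0,0.028,0],[70,-0.006,0,0.003,0,0.042,0],[70,-0.008,0,0.004,0,0.056,0],[70,-0.01,0,0.0045,0,0.07,0],[70,-0.01,0,0.0045,0,0.07,0],[70,-0.01,0,0.0045,0,0.07,0],[70,-0.01,0,0.0045,0,0.07,0]]'; python3 wm.py w13
```

```text
time: 15.77
tcp_pos: [493.8, -127.3, 49.8]
orientation: [[0.979, 0.012, 0.203], [-0.203, 0.001, 0.979], [0.012, -1.0, 0.004]]
force: [9.9, -0.3, -1.1]
gripper_width: 59.8
px [305.6  43.2] [301.1 181.6] mark [526.1 -45. ] dist 54.8 mark ang -1.736 neck ang -1.766 -> phi~ 0.11 F lateral [9.73 1.17 1.69] 15.7667
tool z ang -1.775
```

```bash
python3 -m creep '[[70,-0.002,0,0.0004,0,0.014,0],[70,-0.004,0,0.0008,0,0.028,0],[70,-0.006,0,0.0012,0,0.042,0],[70,-0.008,0,0.0016,0,0.056,0],[70,-0.01,0,0.002,0,0.07,0],[70,-0.01,0,0.002,0,0.07,0],[70,-0.01,0,0.002,0,0.07,0],[70,-0.01,0,0.002,0,0.07,0]]'; python3 wm.py w14
```

```text
time: 16.48
tcp_pos: [484.6, -124.0, 49.8]
orientation: [[0.962, 0.012, 0.271], [-0.271, 0.0, 0.962], [0.012, -1.0, 0.004]]
force: [9.6, -1.2, -1.3]
gripper_width: 59.4
px [305.   43.5] [300.7 181.9] mark [522.4 -44.2] dist 54.8 mark ang -1.804 neck ang -1.835 -> phi~ 0.115 F lateral [9.51 1.47 1.44] 16.4833
tool z ang -1.846
```

```bash
python3 -m creep '[[70,-0.002,0,0.0003,0,0.013,0],[70,-0.004,0,0.0006,0,0.026,0],[70,-0.006,0,0.0009,0,0.039,0],[70,-0.0075,0,0.0012,0,0.05,0],[70,-0.0075,0,0.0013,0,0.05,0],[70,-0.0075,0,0.0013,0,0.05,0],[70,-0.0075,0,0.0013,0,0.05,0],[70,-0.0075,0,0.0013,0,0.05,0]]'; python3 wm.py w15
```

```text
time: 17.2
tcp_pos: [477.9, -121.2, 49.8]
orientation: [[0.947, 0.013, 0.32], [-0.32, -0.0, 0.948], [0.012, -1.0, 0.004]]
force: [9.8, -4.4, -0.7]
gripper_width: 60.2
px [305.1  43.8] [300.9 181.9] mark [519.8 -43.6] dist 54.8 mark ang -1.853 neck ang -1.886 -> phi~ 0.119 F lateral [10.67  0.8  -1.03] 17.2
tool z ang -1.896
```

```bash
python3 -m creep '[[70,-0.002,0,0.0002,0,0.013,0],[70,-0.004,0,0.0004,0,0.026,0],[70,-0.006,0,0.0006,0,0.039,0],[70,-0.0075,0,0.0008,0,0.05,0],[70,-0.0075,0,0.0008,0,0.05,0],[70,-0.0075,0,0.0008,0,0.05,0],[70,-0.0075,0,0.0008,0,0.05,0],[70,-0.0075,0,0.0008,0,0.05,0]]'; python3 wm.py w16
```

```text
time: 17.92
tcp_pos: [471.3, -118.2, 49.7]
orientation: [[0.93, 0.013, 0.367], [-0.367, -0.0, 0.93], [0.012, -1.0, 0.005]]
force: [11.1, -2.5, -1.4]
gripper_width: 60.0
px [305.2  43.4] [301.1 181.8] mark [517.1 -42.6] dist 54.8 mark ang -1.906 neck ang -1.935 -> phi~ 0.108 F lateral [11.19  1.57  1.74] 17.9167
tool z ang -1.946
```

```bash
python3 -m creep '[[70,-0.002,0,0.0003,0,0.013,0],[70,-0.004,0,0.0006,0,0.026,0],[70,-0.006,0,0.0009,0,0.039,0],[70,-0.0075,0,0.0011,0,0.05,0],[70,-0.0075,0,0.0011,0,0.05,0],[70,-0.0075,0,0.0011,0,0.05,0],[70,-0.0075,0,0.0011,0,0.05,0],[70,-0.0075,0,0.0011,0,0.05,0]]'; python3 wm.py w17
```

```text
time: 18.63
tcp_pos: [464.8, -114.7, 49.7]
orientation: [[0.911, 0.013, 0.413], [-0.413, -0.001, 0.911], [0.012, -1.0, 0.005]]
force: [11.5, -4.0, -1.5]
gripper_width: 59.9
px [305.6  43.5] [301.1 181.8] mark [514.5 -41.7] dist 54.8 mark ang -1.956 neck ang -1.988 -> phi~ 0.117 F lateral [12.06  1.62  1.09] 18.6333
tool z ang -1.997
```

```bash
python3 -m creep '[[70,-0.0015,0,0.0003,0,0.01,0],[70,-0.003,0,0.0005,0,0.02,0],[70,-0.0045,0,0.0007,0,0.03,0],[70,-0.006,0,0.0009,0,0.04,0],[70,-0.006,0,0.0009,0,0.04,0],[70,-0.006,0,0.0009,0,0.04,0],[70,-0.006,0,0.0009,0,0.04,0],[70,-0.006,0,0.0009,0,0.04,0]]'; python3 wm.py w18
```

```text
time: 19.35
tcp_pos: [459.8, -111.7, 49.7]
orientation: [[0.893, 0.014, 0.45], [-0.45, -0.001, 0.893], [0.013, -1.0, 0.005]]
force: [10.6, -4.6, -1.7]
gripper_width: 59.8
px [305.7  43.5] [301.1 181.8] mark [512.4 -40.8] dist 54.8 mark ang -1.997 neck ang -2.029 -> phi~ 0.119 F lateral [11.55  1.82  0.68] 19.35
tool z ang -2.037
```

```bash
python3 -m creep '[[70,-0.0015,0,0.0003,0,0.01,0],[70,-0.003,0,0.0005,0,0.02,0],[70,-0.0045,0,0.0007,0,0.03,0],[70,-0.006,0,0.0009,0,0.04,0],[70,-0.006,0,0.0009,0,0.04,0],[70,-0.006,0,0.0009,0,0.04,0],[70,-0.006,0,0.0009,0,0.04,0],[70,-0.006,0,0.0009,0,0.04,0]]'; python3 wm.py w19
```

```text
time: 20.07
tcp_pos: [454.9, -108.6, 49.7]
orientation: [[0.874, 0.014, 0.485], [-0.485, -0.001, 0.874], [0.013, -1.0, 0.005]]
force: [11.0, -4.8, -1.6]
gripper_width: 59.6
px [306.1  43.2] [301.3 181.8] mark [510.5 -39.9] dist 54.8 mark ang -2.037 neck ang -2.071 -> phi~ 0.125 F lateral [11.94  1.72  1.16] 20.0667
tool z ang -2.078
```

```bash
python3 -m creep '[[70,-0.0015,0,0.0003,0,0.01,0],[70,-0.003,0,0.0005,0,0.02,0],[70,-0.0045,0,0.0007,0,0.03,0],[70,-0.006,0,0.0009,0,0.04,0],[70,-0.006,0,0.0009,0,0.04,0],[70,-0.006,0,0.0009,0,0.04,0],[70,-0.006,0,0.0009,0,0.04,0],[70,-0.006,0,0.0009,0,0.04,0]]'; python3 wm.py w20
```

```text
time: 20.78
tcp_pos: [450.0, -105.1, 49.6]
orientation: [[0.854, 0.013, 0.52], [-0.52, -0.002, 0.854], [0.012, -1.0, 0.005]]
force: [11.0, -5.7, -0.9]
gripper_width: 59.5
px [306.3  43.2] [301.6 181.9] mark [508.4 -38.8] dist 54.8 mark ang -2.079 neck ang -2.11 -> phi~ 0.114 F lateral [12.35  1.05  0.86] 20.7833
tool z ang -2.118
```

```bash
python3 -m creep '[[70,-0.0015,0,0.0003,0,0.01,0],[70,-0.003,0,0.0005,0,0.02,0],[70,-0.0045,0,0.0007,0,0.03,0],[70,-0.006,0,0.0009,0,0.04,0],[70,-0.006,0,0.0009,0,0.04,0],[70,-0.006,0,0.0009,0,0.04,0],[70,-0.006,0,0.0009,0,0.04,0],[70,-0.006,0,0.0009,0,0.04,0]]'; python3 wm.py w21; python3 -c "
from bench import observe;print(observe()['qpos'])"
```

```text
time: 21.5
tcp_pos: [445.3, -101.5, 49.6]
orientation: [[0.832, 0.013, 0.554], [-0.554, -0.002, 0.832], [0.012, -1.0, 0.006]]
force: [11.1, -5.8, -1.2]
gripper_width: 59.8
px [306.8  43.2] [301.9 181.8] mark [506.5 -37.6] dist 54.8 mark ang -2.12 neck ang -2.152 -> phi~ 0.117 F lateral [12.44  1.33  1.31] 21.5
tool z ang -2.158
[ 0.15490334  0.83057955 -0.05214131  2.21135231  0.42325252  0.09511536
 -0.88888036]
```

```bash
python3 -m creep '[[70,0.003,0,0,0,0,0],[70,0.007,0,0,0,0,0],[65,0.011,0,0,0,0,0],[55,0.015,0,0,0,0,0],[45,0.018,0,0,0,0,0],[35,0.018,0,0,0,0,0],[35,0.018,0,0,0,0,0],[35,0.018,0,0,0,0,0]]'; python3 wm.py w22; python3 -c "
from bench import observe;print(observe()['qpos'])"
```

```text
time: 22.22
tcp_pos: [457.1, -111.8, 49.5]
orientation: [[0.832, 0.008, 0.555], [-0.555, -0.003, 0.832], [0.008, -1.0, 0.002]]
force: [8.3, -7.4, 2.9]
gripper_width: 30.4
px [254.1  35.9] [258.9 176.6] mark [506.5 -37.7] dist 54.8 mark ang -2.12 neck ang -2.121 -> phi~ 0.005 F lateral [11.07 -2.8  -1.54] 22.2167
tool z ang -2.159
[ 0.19054787  0.83448582 -0.08082827  2.16465238  0.42612953  0.14924412
 -0.87307849]
```

View pics/w22.png

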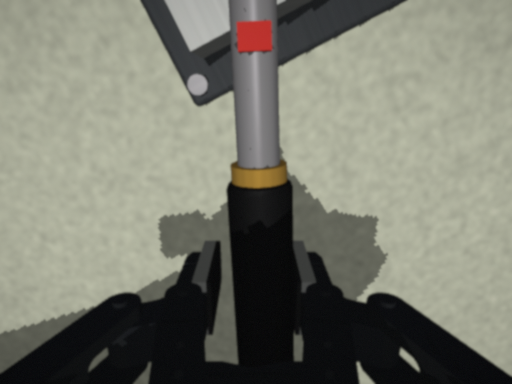

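```bash
python3 -m creep '[[35,-0.002,0,0.0001,0,0.01,0],[35,-0.004,0,0.0001,0,0.02,0],[35,-0.0055,0,0.0002,0,0.03,0],[35,-0.007,0,0.0003,0,0.04,0],[35,-0.007,0,0.0003,0,0.04,0],[35,-0.007,0,0.0003,0,0.04,0],[35,-0.007,0,0.0003,0,0.04,0],[35,-0.007,0,0.0003,0,0.04,0]]'; python3 wm.py w23; python3 -c "
from bench import observe;print(observe()['qpos'])"
```

```text
time: 22.93
tcp_pos: [452.1, -108.4, 49.6]
orientation: [[0.809, 0.009, 0.588], [-0.588, -0.004, 0.809], [0.009, -1.0, 0.002]]
force: [8.8, -8.2, 3.2]
gripper_width: 30.0
px [256.   35.6] [259.9 176.3] mark [504.9 -36.6] dist 54.8 mark ang -2.155 neck ang -2.168 -> phi~ 0.047 F lateral [11.96 -3.08 -1.47] 22.9333
tool z ang -2.199
[ 0.1746086   0.83261923 -0.06516238  2.18313067  0.40700312  0.12809829
 -0.90145799]
```

```bash
python3 -m creep '[[35,-0.0015,0,0.0001,0,0.01,0],[35,-0.003,0,0.0001,0,0.02,0],[35,-0.0043,0,0.0002,0,0.03,0],[35,-0.0043,0,0.0002,0,0.03,0],[35,-0.0043,0,0.0002,0,0.03,0],[35,-0.0043,0,0.0002,0,0.03,0],[35,-0.0043,0,0.0002,0,0.03,0],[35,-0.0043,0,0.0002,0,0.03,0]]'; python3 wm.py w24
```

```text
time: 23.65
tcp_pos: [447.5, -105.4, 49.5]
orientation: [[0.791, 0.006, 0.612], [-0.612, -0.003, 0.791], [0.007, -1.0, 0.001]]
force: [7.8, -6.1, 3.2]
gripper_width: 29.8
px [259.5  34.7] [261.1 175.9] mark [503.5 -35.6] dist 54.7 mark ang -2.187 neck ang -2.212 -> phi~ 0.094 F lateral [ 9.92 -3.17 -0.03] 23.65
tool z ang -2.229
```

```bash
python3 -m creep '[[35,-0.001,0,0,0,0.008,0],[35,-0.002,0,0.0001,0,0.016,0],[35,-0.003,0,0.0001,0,0.024,0],[35,-0.003,0,0.0001,0,0.024,0],[35,-0.003,0,0.0001,0,0.024,0],[35,-0.003,0,0.0001,0,0.024,0],[35,-0.003,0,0.0001,0,0.024,0],[35,-0.003,0,0.0001,0,0.024,0]]'; python3 wm.py w25
```

```text
time: 24.37
tcp_pos: [444.5, -103.1, 49.4]
orientation: [[0.776, 0.005, 0.63], [-0.63, -0.003, 0.776], [0.006, -1.0, 0.001]]
force: [6.4, -5.4, 3.2]
gripper_width: 30.0
px [261.1  34.4] [261.5 175.7] mark [502.5 -34.9] dist 54.8 mark ang -2.208 neck ang -2.244 -> phi~ 0.133 F lateral [ 8.36 -3.2  -0.18] 24.3667
tool z ang -2.253
```

Broken away: force down from about 13 to 8.4 N, mark about 5 mm off the line. Stop and let go by opening slowly.

```bash
python3 -m creep '[[42,0,0,0,0,0,0],[50,0,0,0,0,0,0],[58,0,0,0,0,0,0],[66,0,0,0,0,0,0],[75,0,0,0,0,0,0],[85,0,0,0,0,0,0],[95,0,0,0,0,0,0],[100,0,0,0,0,0,0]]'; python3 wm.py w26
```

```text
time: 25.08
tcp_pos: [439.4, -100.6, 48.5]
orientation: [[0.778, -0.005, 0.628], [-0.628, -0.0, 0.778], [-0.004, -1.0, -0.003]]
force: [-0.4, -0.2, -0.0]
gripper_width: 85.2
px [298.3  27.7] [308.7 170.9] mark [506.9 -37.9] dist 54.8 mark ang -2.111 neck ang -2.132 -> phi~ 0.078 F lateral [-0.16  0.05 -0.37] 25.0833
tool z ang -2.25
```

View pics/w26.png

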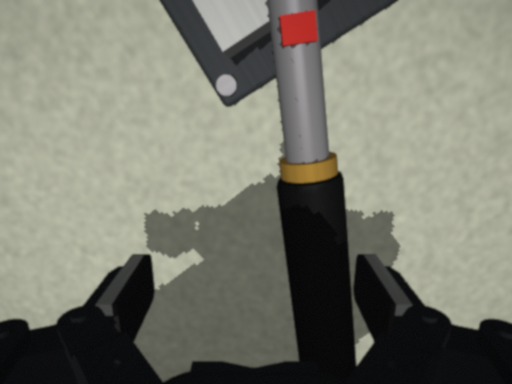

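```bash
python3 -m creep '[[100,0.006,0,0,0,0,0],[100,0.014,0,0,0,0,0],[100,0.014,-0.01,0,0,0,0],[100,0.014,-0.035,0,0,0,0],[100,0.014,-0.065,0,0,0,0],[100,0.014,-0.1,0,0,0,0],[100,0.014,-0.13,0,0,0,0],[100,0.014,-0.15,0,0,0,0]]'
python3 - <<'E'
from h import *
f,st=snap("wrist","w27");g,_=snap("side","s27");s,_=snap("scene","c27");print(st["force"],st["tcp_pos"])
E
```

```text
time: 25.8
tcp_pos: [453.6, -110.2, 201.7]
orientation: [[0.778, 0.003, 0.629], [-0.629, -0.001, 0.778], [0.003, -1.0, 0.001]]
force: [0.3, -0.3, -0.2]
gripper_width: 85.3
[ 0.34411684 -0.29028768 -0.24251263] [ 453.64800015 -110.19020768  201.69754877]
```

View pics/w27.png

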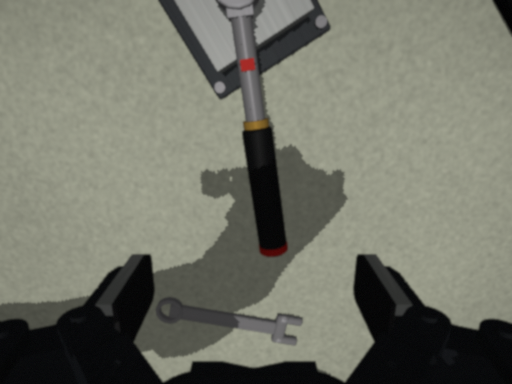

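View pics/c27.png

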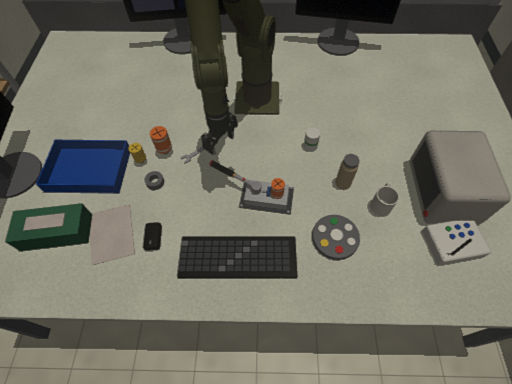

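Handle straight again, phantom in the stand (scene 278,186), cradle empty (154,180), bystanders where they were. Last check of the jaw and the phantom height.

```bash
python3 -m creep '[[100,0,0,0.02,0,0,0],[100,0,0,0.05,0,0,0],[100,0,0,0.08,0,0,0],[100,0,0,0.11,0,0,0],[100,0,0,0.13,0,0,0],[100,0,0,0.13,0,0,0],[100,0,0,0.13,0,0,0],[100,0,0,0.13,0,0,0]]'
python3 - <<'E'
from h import *
f,st=snap("wrist","w28");c=cam(f,st);C=cloud(f,c);h=cv2.cvtColor(f["frame"],cv2.COLOR_BGR2HSV)
j=cv2.inRange(h,(100,120,40),(125,255,255));p=np.argwhere(j);J=C[p[:,0],p[:,1]];k=(np.linalg.norm(J[:,:2]-[541,54],axis=1)<40)&(J[:,2]>55)&(J[:,2]<64);J=J[k]
y=(J[:,:2]-[540.4,48.7])@[.133,.991];print("jaw stand y mean",y.mean(),np.percentile(y,[3,97]),len(J))
o=cv2.inRange(h,(5,100,60),(22,255,255));p=np.argwhere(o);A=C[p[:,0],p[:,1]];A=A[(np.linalg.norm(A[:,:2]-[545.6,88.3],axis=1)<40)];A=A[A[:,2]>np.percentile(A[:,2],60)-2];print("phantom top",np.median(A,0),len(A))
print(st["force"])
E
```

```text
time: 26.62
tcp_pos: [533.0, -9.4, 197.4]
orientation: [[0.778, -0.004, 0.629], [-0.629, -0.001, 0.778], [-0.002, -1.0, -0.003]]
force: [0.5, -0.1, 1.1]
gripper_width: 85.6
jaw stand y mean 7.545184123071482 [ 1.77120829 13.29775746] 683
phantom top [546.3507651   88.65460022 114.92775048] 5155
[ 0.48240696 -0.07891835  1.05245454]
```

View pics/w28.png

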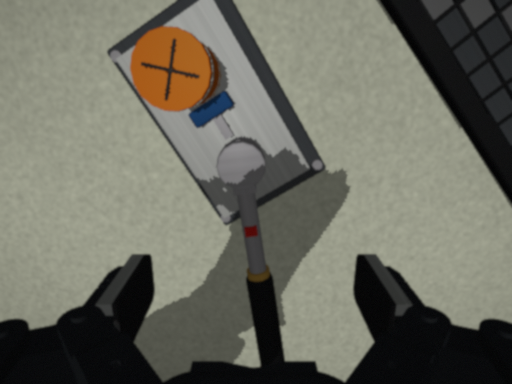

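Jaw (211,109) now at stand y ≈ 7.5 mm (was about 5), close to the phantom (175,68), whose top stands at 114.9 mm (home). The wrench is straight and the gripper is touching nothing.

```bash
python3 -c "
from bench import job_done;print(job_done())"
```

```text
the job is handed in; nothing more can be done
None
```

The small orange phantom is seated in the clamp stand and the clamp is tight. I handed the job in at about 27 s; no verdict came back.

- **Seating:** The spigot went in without resistance. Contact came as a push of about 7 N at the depth I had worked out. The phantom's top last measured 114.9 mm above the desk; 115 mm is fully home.
- **Tightening:** I turned the wrench clockwise about 0.65 rad. It then broke away: the push fell from about 12.4 N (the highest reading) to 8.4 N. The red mark had swung off line by about 5 mm, past the 3.2 mm click and short of the 8.7 mm limit.
- **Letting go:** I stopped there and opened the fingers, and the handle sprang back straight. The jaw moved from about 5.0 to 7.5 mm along the stand, and the gripper ended clear with no force on it.
- **Other things:** The rest of the desk looks unmoved in the last scene picture; I did not measure this.

Some readings disagreed:
- The first colour masks for the phantom's top gave a wrong centre or radius, so I used the depth readings and the measured block edges instead.
- The arm's measured position differed from the commanded one by 1–2 mm between calls.
- The swing estimate read about 0.1 rad too high with the handle off-centre in the picture, so I also relied on the force drop and the mark's spring-back of about 5.3 mm.
- The peak push I saw was below the roughly 14 N expected at that grip radius.
- The jaw reads slightly above the stated "about 7 mm".

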